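# Lock the shaker platform with its quarter-turn key

### The job

Lock the shaker platform: take the key with the straight bar handle from its stand, put its cross-head down through the oblong slot in the platform until its flange lies on the platform, turn it a quarter turn so that the bar lies square across the slot, and let go. Leave the round-knobbed pin parked.

Things in the scene. Friction and masses are not known exactly. Their poses are not given: they have to be found in the camera images.
- key: loose bare-metal key, parked upright; origin on its axis under the flange, z up, x along bar and head. Handle bar 54 (x) x 14 (y) mm, 17 to 47 mm above origin; flange disc 60 mm across, 0 to 5 mm above; shank and neck 12 mm thick; cross-head parallel to the bar, 56 (x) x 12 (y) mm, 20 to 32 mm below origin. Same after a half turn. 0.11 to 0.23 kg. Hangs by its flange, no pressing needed.
- pin: plain loose pin, a bystander, parked in the other place of the stand (which is which varies): flange as the key's, but a round knob 36 mm across, 17 to 47 mm above its origin, and a straight 12 mm shank without cross-head. Origin on its axis under the flange, z up.
- stand: fixed grey sheet-metal stand, 60 (x) x 160 (y) mm, 50 mm high, origin under its centre. Two openings in its top, 64 (y) x 24 (x) mm, centred 40 mm either side of the middle along y; key and pin rest there by their flanges, at z = 50 mm, the key's bar within 5 degrees of the stand's y. Raise the key by 35 mm or more to clear it.
- slot (a point): slot centre at the upper face of the fixed aluminium shaker platform (170 x 140 mm, 80 mm above the worktop), near its front left corner. Slot 72 mm long (its y) and 28 mm wide (its x, pointing to the back), z up. Plate 12 mm thick, 34 mm free below; the head clears it and can turn once the flange is within 6 mm of the platform. Two fixed vials, 51 mm high, stand behind it, 98 mm off or more.

How it is judged (in metres and radians):
On the way:
1. the cross-head has passed down through the slot, bar along the slot, flange within 6 mm of the platform (horizontal distance between key and slot below 0.015 m and z of key in the frame of slot below 0.006 m and angle between the x axis of key and the y axis of slot, either way round below 0.45 rad), for 0.1 s.
At the end, for the whole second after the job is handed in: the key stands in the slot (axis within 15 mm of the slot's centre) with its flange lying on the platform (within 4 mm, upright within 6 degrees), its bar square across the slot within 17 degrees, at rest; the pin is still within 30 mm of where it was parked (horizontal distance between key and slot below 0.015 m and z of key in the frame of slot between -0.004 and 0.004 m and angle between key's own z axis and vertical below 0.1 rad and angle between the x axis of key and the x axis of slot, either way round below 0.3 rad and linear speed of key below 0.02 m/s and distance of pin from where it was at the start of the episode below 0.03 m); the robot touches nothing.
It also fails if it takes over 42 s, if anything falls off the work surface, if the arm or the gripper's body presses on something with over 40 N, if the wrist force passes 120 N, or if a joint passes its speed limit or range.

### The arm

A 6-joint arm with a two-finger parallel gripper is mounted at the origin on a cart in front of the work surface, level with it; the furniture and walls round the work are solid. World frame = base frame: x ahead of the robot, y to its left, z up, the work surface at z = 0. Lengths are in mm, angles in rad, forces in N, time in s.
With the tool pointing down it reaches from about 300 to 775 mm from the base axis. Payload 14.6 kg.
Tool frame: the origin (TCP) lies between the finger pads; the fingertips stand 25 mm ahead of it and the grasp point (between the pads) lies 6 mm ahead of it; z points along the fingers, y is the line along which they close (so a half turn about z gives the same grasp; the last joint's range is limited). The gripper opens to 94 mm and grips with 3 to 60 N. Pads are 16 mm wide; open, the fingers measure 119 mm over their backs; the gripper's body (75 mm by 177 mm) begins 78 mm behind the grasp point.
Start: joints at [1.234, 0.3, 1.521, -0, 1.321, -0.067], TCP at [146.594, 530.094, 230.446] pointing down, gripper open.
Joint ranges: [-3.03, 3.03], [-0.79, 2.21], [0.23, 2.52], [-1.04, 4.18], [0, 3.07], [-2.55, 2.55]. Speed limits (rad/s): [2.22, 2.22, 2.57, 3.14, 3.14, 3.14].

### API

Orientations are given as [roll, pitch, yaw] about the fixed x, y, z axes, in that order (R = Rz(yaw) Ry(pitch) Rx(roll)).
In Python, from cell import manip gives the robot as it stands. The module is installed in compiled form; this text tells all that it offers.
- The arm moves only by the tool step_arm, never from a script. Its argument "series" is one flat list of numbers, 5 for each row, row after row: the shift along the world's x, y, z in mm, then the turn about the world's z in rad, then the closure, from 0 (fully open) to 1 (shut). In form: [dx, dy, dz, spin, jaw, dx, dy, dz, spin, jaw, ...]. A call has 1 to 20 rows; each row shifts and turns the commanded pose from where the row before left it; what a row does not reach is not made up. A row lasts 1/8 s, in which the tool goes at most 62.5 mm and 10.7 degrees, less where a joint would pass 70% of its speed; a pose out of reach is approached as far as the arm can. A call is refused whole if a number of a shift passes 62.5 or a number of a turn 0.188, either way. A call with a gripper value outside its range is refused whole. The fingers move at their own pace and stop on an object; "squeeze" is the grip in N (left out, the last holds). Time passes only in rows, so rows that do not move let the fingers close. It gives the time, the measured TCP pose, the force, the opening and the grip force at its end, in the units of the state.
- manip.read_state(): the state, without advancing time (a new reading comes with each control period).
- manip.camera(name): name is "scene" or "top" or "wrist"; returns (picture, depth): 420x560x3 uint8, blue, green, red; 420x560 float32, mm along the optical axis (not along the pixel's ray), 0 where there is no reading.
- manip.camera_info(name): a dict with "fovy" (degrees; the focal length in pixels is half the picture's height over the tangent of half this angle, whatever the lens; pixels are square), "cx", "cy" (the principal point, pixels), "k1" (the pictures are not rectified: a ray, as slopes to the right and down, at radius r is drawn at 1 + k1 r^2 times it, then the intrinsics apply), "eye" and "orientation" of the camera in the world. Camera axes: x right, y down, z forward; pixel columns grow to the right and rows downward; lengths in mm; the calibration is good to about 2 mm. A picture is of the moment at which its call begins: read the wrist's pose just before it. camera_info takes no time and is no camera call; for the wrist camera it gives the pose at the moment of the call.
- manip.sign_off(): hands the job in; it is judged then, once.
The state is a dict: "clock": time; "joints": joint angles; "qd": joint speeds; "effort": joint torques, N m; "eef_pos": TCP position; "eef_rot": TCP orientation; "wrist_force": force on the tool from outside, world axes, zero at the start; "moment": the same for the moment, N m; "finger_gap": finger opening in mm; "finger_force": force on a finger pad.
Only numpy, scipy, OpenCV 4.12 (cv2) and the standard library are available. Lean on these libraries where they do the work, as an engineer would, in place of code of your own. Each camera call takes 0.05 s, during which the arm holds its last target. There are 200 camera calls.

## Working session

There is one attempt and no reset: what is moved stays moved. The work goes in short steps, Python scripts to look and compute and a tool call to move; the robot and the scene stay as the last step left them, time stands still between calls to the robot, and variables do not carry over. Pictures are saved under pics/ and viewed, at most 10 in all, crops included, and the job is handed in when it is done.

Besides the shell and the picture viewer there is one more tool, called after "Emit:" as name(argument=value, ...) on one line, values as JSON. step_arm: Moves the arm, as the interface text tells. Its arguments: {"type":"object","properties":{"series":{"type":"array"},"squeeze":{"type":"number"}},"required":["series"]}

```bash
mkdir -p pics
cat > h.py <<'E'
import numpy as np, cv2
from scipy.spatial.transform import Rotation as R
from cell import manip
def cloud(name):
    i=manip.camera_info(name); pic,d=manip.camera(name)
    h,w=d.shape; f=h/2/np.tan(np.radians(i['fovy'])/2)
    K=np.array([[f,0,i['cx']],[0,f,i['cy']],[0,0,1.]])
    u,v=np.meshgrid(np.arange(w),np.arange(h))
    p=cv2.undistortPoints(np.stack([u,v],-1).reshape(-1,1,2).astype(float),K,np.array([i['k1'],0,0,0,0.])).reshape(h,w,2)
    c=np.dstack([p[...,0]*d,p[...,1]*d,d])
    W=c@R.from_euler('xyz',i['orientation']).as_matrix().T+np.array(i['eye'])
    W[d<=0]=np.nan
    return pic,W,i
E
python3 - <<'E'
from h import *
print(manip.read_state())
for n in('top','scene'):
    p,W,i=cloud(n); print(n,i); cv2.imwrite(f'pics/{n}0.png',p); np.save(f'{n}.npy',W)
    for v in range(20,420,60): print([tuple(np.nan_to_num(W[v,u]).round().astype(int).tolist()) for u in range(30,560,100)])
E
```

```text
{'clock': 0.0, 'joints': array([ 1.23438302e+00,  3.00470240e-01,  1.52159061e+00,  1.19396777e-05,
        1.32070782e+00, -6.65811901e-02]), 'qd': array([ 1.62405714e-03, -1.99284217e-03,  1.01164900e-03,  2.33630032e-04,
        4.30234088e-04,  9.10757324e-05]), 'effort': array([ 1.47362234e-04, -5.31819606e+01, -3.52742851e+01,  7.08467513e-02,
        2.43756291e-02, -1.14891336e-04]), 'eef_pos': array([146.52408729, 529.87453422, 229.88275877]), 'eef_rot': array([-3.14042002e+00, -8.97815707e-05,  2.87175753e+00]), 'wrist_force': array([-0.10117702,  0.22044465,  0.27355124]), 'moment': array([ 0.02470635, -0.04216336, -0.00452802]), 'finger_force': 0.0, 'finger_gap': 94.05258242094823}
top {'fovy': 56.30813437071391, 'cx': 273.65398250270516, 'cy': 210.64712170055586, 'k1': -0.04007460827463121, 'eye': array([469.87500778, 181.57187563, 930.60487062]), 'orientation': array([-3.09619647e+00, -2.39911388e-03, -1.57082838e+00])}
[(986, 784, 3), (982, 533, 1), (982, 287, -3), (909, 61, 131), (852, -107, 239), (788, -212, 362)]
[(833, 778, 1), (828, 526, 7), (826, 284, 8), (821, 4
[... 832 characters left out ...]
, 427), (1495, 1530, 265), (1062, 489, 393), (1094, 172, 421), (1234, -47, 436)]
[(587, 2391, -1), (537, 850, 256), (1087, 1054, 97), (1182, 572, 162), (1570, 353, 125), (901, -153, 362)]
[(140, 450, 306), (493, 850, 69), (802, 719, 2), (991, 415, 28), (551, -109, 329), (577, -239, 361)]
[(347, 2501, -803), (488, 980, -218), (525, 380, 22), (722, 202, 6), (551, -128, 229), (541, -268, 294)]
[(138, 1812, -808), (414, 967, -469), (432, 281, -67), (467, 4, 76), (549, -153, 115), (538, -297, 207)]
[(4, -7, 307), (77, -49, 283), (433, 322, -324), (411, -46, -7), (530, -188, 1), (534, -332, 108)]
[(-17, -67, 304), (49, -83, 250), (434, 384, -705), (436, -42, -241), (419, -247, -2), (524, -374, 1)]
```

View pics/top0.png

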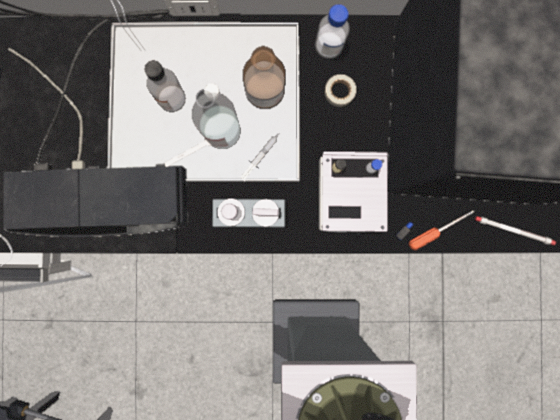

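View pics/scene0.png

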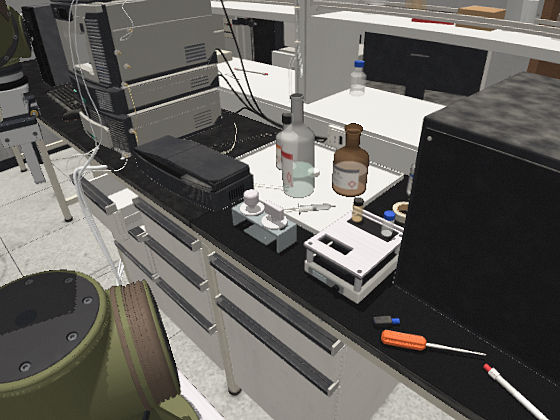

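Top view: the stand spans about (213–285, 200–227), with the round pin at (230,211) and the bar key at (266,212). The slot is dark at (345,212), on the platform at (320–388, 153–232).

Run:
```python
from h import *
W=np.load('top.npy'); p=cv2.imread('pics/top0.png'); g=p.max(2)
i=manip.camera_info('top'); eye=np.array(i['eye'])
def atz(P,z): 
    t=(z-eye[2])/(P[...,2]-eye[2]); return eye+(P-eye)*t[...,None]
def box(m,name):
    P=m.reshape(-1,3); P=P[~np.isnan(P).any(1)]
    r=cv2.minAreaRect(P[:,:2].astype(np.float32)); print(name,len(P),r,P[:,2].mean().round(1)); return r
Z=W[...,2]
def reg(u0,u1,v0,v1): m=np.zeros(g.shape,bool); m[v0:v1,u0:u1]=1; return m
box(W[reg(250,284,198,228)&(Z>88)],'bar')
box(W[reg(214,249,198,228)&(Z>88)],'knob')
box(W[reg(208,290,195,232)&(Z>35)&(Z<65)],'stand')
box(atz(W,80)[reg(324,366,203,221)&(g<90)],'slot')
print('platform'); box(W[reg(312,395,145,240)&(Z>70)&(Z<90)],'plat')
```

```text
bar 166 ((506.2966003417969, 198.79641723632812), (53.29387664794922, 13.786076545715332), 86.88562774658203) 97.1
knob 220 ((507.1586608886719, 274.9309387207031), (33.84109115600586, 34.34775924682617), 87.89483642578125) 96.9
stand 1413 ((506.880615234375, 237.21261596679688), (157.63436889648438, 58.61796951293945), 89.97371673583984) 53.1
slot 338 ((505.597412109375, 26.588136672973633), (65.56099700927734, 21.76782989501953), 89.98871612548828) 80.0
platform
plat 4336 ((551.3720703125, -5.972808837890625), (160.2755889892578, 170.26336669921875), 89.61749267578125) 80.8
```

Emit:
step_arm(series=[45,-41.4,0,-0.169,0,45,-41.4,0,-0.169,0,45,-41.4,0,-0.169,0,45,-41.4,0,-0.169,0,45,-41.4,0,-0.169,0,45,-41.4,0,-0.169,0,45,-41.4,0,-0.169,0,45,-41.4,0,-0.169,0,0,0,0,0,0,0,0,0,0,0])

```text
clock: 1.35
eef_pos: [506.2, 199.1, 230.1]
eef_rot: [-3.141, 0.0, 1.521]
wrist_force: [0.2, 0.1, 0.3]
finger_gap: 94.0
finger_force: 0.0
```

Run:
```python
from h import *
s=manip.read_state(); print(s['eef_pos'],s['eef_rot'],s['joints'])
p,W,i=cloud('wrist'); print(i['eye']); cv2.imwrite('pics/w1.png',p); Z=W[...,2]
m=(Z>85)&(Z<105)&(abs(W[...,0]-506)<45)&(abs(W[...,1]-199)<38)
r=cv2.minAreaRect(W[m][:,:2].astype(np.float32)); print(m.sum(),r)
v,u=np.nonzero(m); print(u.mean(),v.mean())
```

```text
[506.17993375 199.08471928 230.08488431] [-3.14070521e+00  1.21662483e-04  1.52073041e+00] [3.07295640e-01 2.87139236e-01 1.53831496e+00 2.02954621e-04
 1.31701240e+00 3.57310572e-01]
[509.51764215 280.54151563 384.66064416]
1039 ((504.506103515625, 197.4981231689453), (53.276832580566406, 13.912376403808594), 87.88577270507812)
278.6313763233879 206.76419634263715
```

View pics/w1.png

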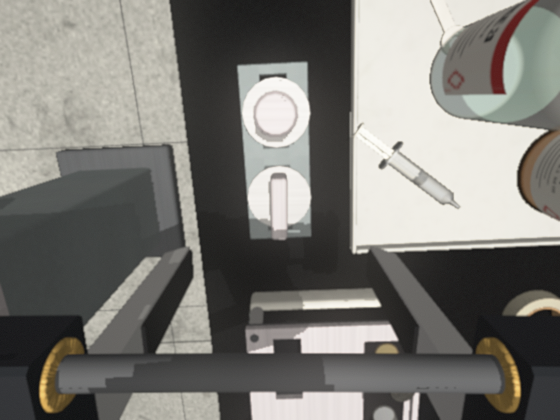

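Wrist view: the key's bar is at (279,207) between the fingers, and the pin is at (276,112). Both cameras agree to within 2 mm, so I'll go down and grasp.

Emit:
step_arm(series=[-1,-1,-40,0.01,0,0,0,-40,0,0,0,0,-35,0,0,0,0,-18,0,0,0,0,-9,0,0,0,0,0,0,0.5,0,0,0,0,1,0,0,0,0,1,0,0,0,0,1,0,0,0,0,1,0,0,0,0,1], squeeze=30)

```text
clock: 2.78
eef_pos: [505.6, 197.9, 88.5]
eef_rot: [3.142, -0.0, 1.53]
wrist_force: [0.6, 0.9, -0.3]
finger_gap: 37.5
finger_force: 0.0
```

Emit:
step_arm(series=[0,0,0,0,1,0,0,0,0,1,0,0,0,0,1,0,0,0,0,1,0,0,0,0,1,0,0,0,0,1])

```text
clock: 3.52
eef_pos: [505.6, 197.9, 88.4]
eef_rot: [-3.142, 0.0, 1.53]
wrist_force: [-0.3, 0.8, -0.1]
finger_gap: 13.5
finger_force: 30.0
```

Emit:
step_arm(series=[0,0,10,0,1,0,0,25,0,1,0,0,30,0,1,0,0,25,0,1,0,-20,0,0.01,1,0,-35,0,0.01,1,0,-35,0,0.01,1,0,-35,0,0.01,1,0,-30,0,0,1,0,-15,0,0,1,0,0,0,0,1,0,0,0,0,1,0,0,0,0,1])

```text
clock: 5.15
eef_pos: [505.6, 28.7, 178.4]
eef_rot: [-3.142, -0.0, 1.571]
wrist_force: [0.6, 0.4, -2.1]
finger_gap: 13.4
finger_force: 30.0
```

Run:
```python
from h import *
s=manip.read_state(); print(s['eef_pos'],s['eef_rot'],s['wrist_force'])
for n in('scene','wrist','top'):
    p,W,i=cloud(n); cv2.imwrite(f'pics/{n}2.png',p); np.save(f'{n}2.npy',W)
a=cv2.resize(cv2.imread('pics/scene2.png')[150:330,240:440],(400,360)); b=cv2.resize(cv2.imread('pics/wrist2.png'),(400,300))
c=np.zeros((360,800,3),np.uint8); c[:,:400]=a; c[:300,400:]=b; cv2.imwrite('pics/c2.png',c)
```

```text
[505.59662019  28.70709982 178.44121712] [-3.14155463e+00 -7.60671495e-05  1.57083545e+00] [ 0.63786283  0.44499858 -2.09361927]
```

View pics/c2.png

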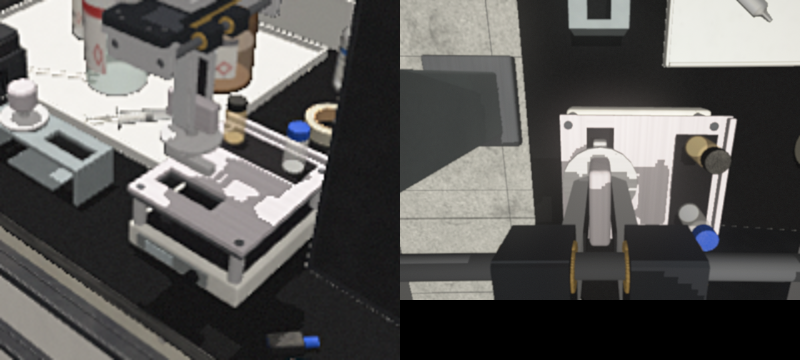

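Scene crop (left): the key hangs upright in the grip, its head at about (200,165), above the slot at (190,187). The pin is undisturbed. Next I'll check the slot and the held bar numerically.

Run:
```python
from h import *
W=np.load('scene2.npy'); Z=W[...,2]; eye=np.array(manip.camera_info('scene')['eye'])
g=cv2.imread('pics/scene2.png').max(2)
t=(80-eye[2])/(Z-eye[2]); Q=eye+(W-eye)*t[...,None]
m=(abs(Q[...,0]-505)<26)&(abs(Q[...,1]-27)<50)
h=m&(Z<72)
n,l,st,ce=cv2.connectedComponentsWithStats(h.astype(np.uint8)); k=1+st[1:,4].argmax()
print('scene slot',st[k],cv2.minAreaRect(Q[l==k][:,:2].astype(np.float32)), np.nanmedian(Z[m&(Z>74)&(Z<88)]))
W=np.load('wrist2.npy'); Z=W[...,2]
f=(Z>178)&(Z<194)&(abs(W[...,0]-505)<12)&(abs(W[...,1]-27)<40)
print('bar',f.sum(),cv2.minAreaRect(W[f][:,:2].astype(np.float32)),np.median(Z[f]))
f=(Z>130)&(Z<147)&(abs(W[...,0]-505)<40)&(abs(W[...,1]-27)<45)
print('flange',f.sum(),np.median(Z[f]),W[f].min(0),W[f].max(0))
```

```text
scene slot [321 237  31  18 200] ((505.0875244140625, 21.245296478271484), (64.9764175415039, 19.157108306884766), 89.24439239501953) 81.04514200573072
bar 3802 ((503.45379638671875, 28.08350944519043), (54.26221466064453, 23.805238723754883), 81.07786560058594) 186.96064328845847
flange 3296 145.17771405168176 [474.93453701  13.7255511  140.29653127] [534.56951166  57.8097986  146.97975718]
```

Emit:
step_arm(series=[1,-2,-15,0,1,0,0,-10,0,1,0,0,-5,0,1,0,0,-5,0,1,0,0,-4,0,1,0,0,0,0,1])

```text
clock: 6.05
eef_pos: [506.5, 25.9, 139.3]
eef_rot: [-3.141, -0.0, 1.57]
wrist_force: [0.0, -0.6, -1.3]
finger_gap: 14.0
finger_force: 30.0
```

Emit:
step_arm(series=[0,0,-6,0,1,0,0,-6,0,1,0,0,-4,0,1,0,0,-2,0,1,0,0,0,0,1,0,0,0,0,1])

```text
clock: 6.8
eef_pos: [506.7, 25.9, 121.6]
eef_rot: [3.141, 0.0, 1.57]
wrist_force: [-0.8, 0.0, -1.6]
finger_gap: 13.8
finger_force: 30.0
```

Emit:
step_arm(series=[0,0,-1.5,0,1,0,0,0,0,1,0,0,0,0,1])

```text
clock: 7.18
eef_pos: [506.6, 25.9, 120.0]
eef_rot: [3.142, 0.0, 1.57]
wrist_force: [-0.2, -0.0, -0.2]
finger_gap: 13.8
finger_force: 30.0
```

Emit:
step_arm(series=[0,0,0,0.08,1,0,0,0,0.157,1,0,0,0,0.157,1,0,0,0,0.157,1,0,0,0,0.157,1,0,0,0,0.157,1,0,0,0,0.157,1,0,0,0,0.157,1,0,0,0,0.157,1,0,0,0,0.157,1,0,0,0,0.078,1,0,0,0,0,1,0,0,0,0,1])

```text
clock: 8.8
eef_pos: [506.6, 25.9, 120.0]
eef_rot: [-3.142, 0.0, 3.139]
wrist_force: [0.5, -0.0, -1.6]
finger_gap: 13.6
finger_force: 30.0
```

Emit:
step_arm(series=[0,0,-0.8,0,1,0,0,0,0,1,0,0,0,0,1])

```text
clock: 9.18
eef_pos: [506.6, 25.9, 119.1]
eef_rot: [3.142, -0.0, 3.141]
wrist_force: [0.2, 0.2, -1.2]
finger_gap: 13.9
finger_force: 30.0
```

Run:
```python
from h import *
for n in('scene','wrist'):
    p,W,i=cloud(n); cv2.imwrite(f'pics/{n}3.png',p); np.save(f'{n}3.npy',W)
a=cv2.resize(cv2.imread('pics/scene3.png')[150:330,240:440],(400,360)); b=cv2.resize(cv2.imread('pics/wrist3.png'),(400,300))
c=np.zeros((360,800,3),np.uint8); c[:,:400]=a; c[:300,400:]=b; cv2.imwrite('pics/c3.png',c)
```

```text
(no output)
```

View pics/c3.png

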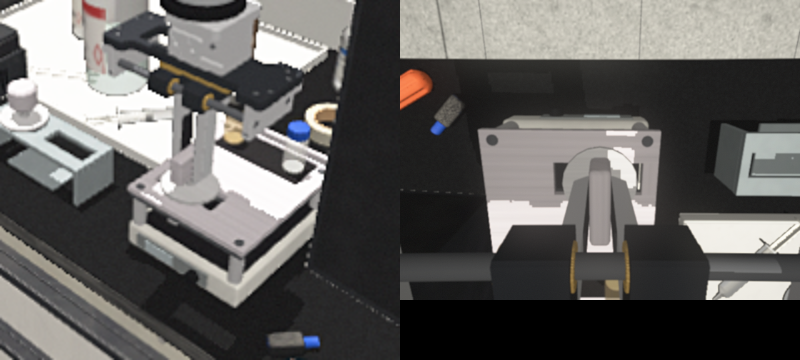

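The flange sits at the platform and the bar lies across the slot. In the wrist crop the slot end shows at (558,175), with the flange roughly centred. I'll do a last soft lowering, then release.

Emit:
step_arm(series=[0,0,-0.6,0,1,0,0,0,0,1,0,0,0,0,0.8,0,0,0,0,0.6,0,0,0,0,0.5,0,0,0,0,0.5,0,0,0,0,0.5,0,0,0,0,0.5,0,0,0,0,0.5,0,0,0,0,0.5])

```text
clock: 10.52
eef_pos: [506.6, 25.9, 118.5]
eef_rot: [-3.142, -0.0, 3.141]
wrist_force: [0.5, -0.7, -0.1]
finger_gap: 47.2
finger_force: 0.0
```

Emit:
step_arm(series=[0,0,10,0,0.5,0,0,30,0,0.5,0,0,40,0,0.5,0,0,40,0,0.5,0,0,0,0,0.5,0,0,0,0,0.5])

```text
clock: 11.28
eef_pos: [506.3, 25.9, 238.1]
eef_rot: [-3.142, -0.001, 3.141]
wrist_force: [-0.7, 0.3, -0.2]
finger_gap: 47.1
finger_force: 0.0
```

Run:
```python
from h import *
p,W,i=cloud('wrist'); cv2.imwrite('pics/wrist4.png',p); Z=W[...,2]
near=(abs(W[...,0]-506)<45)&(abs(W[...,1]-26)<45)
f=near&(Z>118)&(Z<138); print('bar',f.sum(),cv2.minAreaRect(W[f][:,:2].astype(np.float32)),np.median(Z[f]))
f=near&(Z>82.8)&(Z<95); print('fl',np.median(Z[f]),np.nanmedian(Z[near&(Z<82.8)&(Z>76)]))
```

```text
bar 1195 ((505.80780029296875, 25.476295471191406), (13.585314750671387, 53.44014358520508), 89.74703979492188) 127.00988872095479
fl 85.34078183697036 80.33685476754903
```

View pics/wrist4.png

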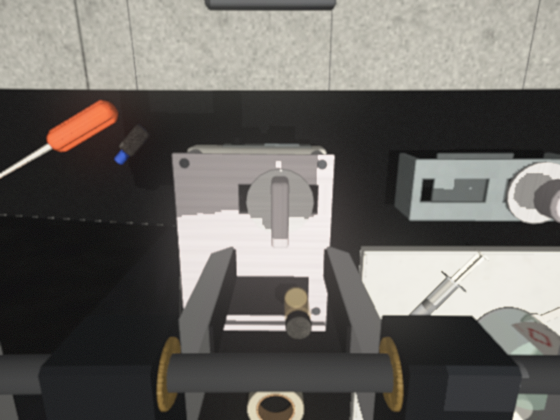

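Wrist view: the flange spans columns 247–314, centred on the slot (238–319). The bar is square across it at (280,210), its top 47 mm above the platform as it should be.

```bash
python3 -c "
from cell import manip
print(manip.sign_off())"
```

```text
the job is handed in; nothing more can be done
None
```

The key is seated in the slot with its flange on the platform, turned a quarter turn so the bar lies square across, and released; the pin was left parked, and the job was handed in at about 11 s (the sign-off returned no verdict).

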